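# Fit the battery in the bench polisher and hold its dead-man paddle at half speed

### The arm

A 6-joint arm with a two-finger parallel gripper is mounted at the origin on the work surface. World frame = base frame: x ahead of the robot, y to its left, z up, the work surface at z = 0. Lengths are in m, angles in degrees, forces in N, time in s.
With the tool pointing down it reaches from about 0.425 to 0.95 m from the base axis. Payload 3.5 kg.
Tool frame: the origin (TCP) lies at the very end of the fingers, on their centre line; the grasp point (between the pads) lies 19 mm behind it; z points along the fingers, y is the line along which they close (so a half turn about z gives the same grasp; the last joint's range is limited). The gripper opens to 85 mm and grips with 20 to 120 N. Pads are 22 mm wide; open, the fingers measure 114 mm over their backs; the gripper's body (76 mm by 85 mm) begins 54 mm behind the grasp point. The pads swing forward as they close: fully open they stand 13 mm farther back than shut.
Start: joints at [57.468, 16.404, 90.338, -0, 73.258, -8.594], TCP at [0.274, 0.617, 0.231] pointing down, gripper open.
Joint ranges: [-158.93, 158.93], [-51.34, 127.21], [12.03, 142.37], [-87.48, 267.48], [13.55, 161.25], [-162.69, 162.69]. Speed limits (degrees/s): [159.86, 159.86, 180, 180, 180, 180].

### API

Orientations are given as [roll, pitch, yaw] about the fixed x, y, z axes, in that order (R = Rz(yaw) Ry(pitch) Rx(roll)).
In Python, from bench import sense, grab_frame, finish_job gives the robot as it stands.
- The arm moves only by the shell command python3 -m jog 'ROWS' [FORCE]. ROWS is a JSON object whose one key "steps" holds a list of rows, each a list of 3 entries, a list of its own where there are three numbers: the opening, from 0 (shut) to 1 (fully open), then the shift along the tool's x, y, z in m, then the turn, a rotation vector about the tool's x, y, z in degrees. A call has 1 to 20 rows; each row is the pose to reach, as a shift and turn from the pose commanded when the call began, along the tool's axes at that moment; what a row does not reach only later rows make up. A row lasts 1/10 s, in which the tool goes at most 50 mm and 8.59 degrees, less where a joint would pass 70% of its speed; a pose out of reach is approached as far as the arm can. A call with a gripper value outside its range is refused whole. The fingers move at their own pace and stop on an object; FORCE is the grip in N (left out, the last holds). Time passes only in rows, so rows that repeat a pose let the fingers close. It gives the time, the measured TCP pose, the force, the opening and the grip force at its end, in the units of the state.
- sense(): the state, without advancing time (a new reading comes with each control period).
- grab_frame(name): name is "scene" or "top" or "wrist"; returns a dict with "frame" (384x512x3 uint8, red, green, blue), "vfov" (degrees; the focal length in pixels is half the picture's height over the tangent of half this angle, whatever the lens; pixels are square), "cx", "cy" (the principal point, pixels), "view" (4x4, takes a point from world to camera coordinates); the wrist camera has in their place "T_tool_cam" (4x4, takes a point from camera to tool coordinates, whose origin is the TCP and whose axes are the flange's). Camera axes: x right, y down, z forward; pixel columns grow to the right and rows downward; lengths in m; the calibration is good to about 2 mm. A picture is of the moment at which its call begins: read the wrist's pose just before it. There is no depth.
- finish_job(): hands the job in; it is judged then, once.
The state is a dict: "t": time; "q": joint angles; "dq": joint speeds; "joint_efforts": joint torques, N m; "position": TCP position; "tool_rot": TCP orientation; "contact_force": force on the tool from outside, world axes, zero at the start; "torque": the same for the moment, N m; "opening": finger opening in m; "grasp_force": force on a finger pad.
Only numpy, scipy, OpenCV 4.12 (cv2) and the standard library are available. Lean on these libraries where they do the work, as an engineer would, in place of code of your own. Each camera call takes 0.05 s, during which the arm holds its last target. There are 200 camera calls.

### The job

Put the battery pack into the well of the bench polisher, pushed fully home, and let go of it. Then, with the gripper's fingers, press the polisher's spring-loaded dead-man paddle half way down, where its plate lies level, never right down to its stop, and finish while still holding it there: do not let go at the end. Leave the tin, bowl and chisel where they are.

Things in the scene. Friction and masses are not known exactly. Their poses are not given: they have to be found in the camera images.
- polisher: Bench polisher, fixed; origin under the centre of its steel base plate, 150 (x) by 320 (y) by 10 mm. In its axes: in the middle a grey motor lying along x, diameter 70, top at 87 mm, felt wheel at +x (to x = 91); at y = +110 the grey battery-well block, 60 (x) by 76 (y), rim 45 mm above the bench; at -y the aluminium dead-man paddle, part of it. Yaw within 0.25 rad.
- well (a point): Centre of the mouth of the battery well, at the height of its rim, 45 mm above the bench; axes as the polisher's. The hole is rectangular, 33.5 mm along x and 47.5 mm along y (1.75 mm of play on each side of the foot), 33 mm deep, with sharp edges and no lead-in.
- pack: Battery pack, about 0.25 kg, standing loose on its plug foot. Origin: centre of the foot's underside, z up. Black foot 30 (x) by 44 (y) by 32 mm high; on it, centred, the grey head, 42 (x) by 56 (y), from 32 to 82 mm up. Fits either way round, long side along the well's. Fully home, the head's shoulder rests on the well's rim and the origin is 32 mm below well.
- paddle (a joint): Angle in rad by which the dead-man paddle is pressed: 0 released, 0.5 at its stop, 0.25 half way, where the plate is level. A spring returns it to 0: at the pad it takes about 4 N to start it, 8 N at half way and 13 N at the stop.
- paddle_pad (a point): Centre of the top face of the round rubber pad (diameter 38) on the paddle: press here. The 46 mm wide plate runs from its hinge (along the polisher's x, at y = -52, 55 mm above the bench) to -y, and slopes up outward by 0.25 rad when released. Pad 85 mm from the hinge; its face is about 84 mm above the bench released, 63 half way, 42 at the stop. Axes turn with the paddle.
- tin: Bystander: round closed aluminium tin, diameter 64, 38 mm high, origin at the centre of its underside. It stands to the right of the polisher, as does the pack; which of the two is nearer the robot varies.
- bowl: Bystander: white ceramic bowl, diameter 110, 55 mm high, origin at the centre of its underside.
- chisel: Bystander: flat chisel lying to the left of the polisher, about 190 mm long along its own x, 24 wide, 18 mm high, wooden handle to -x; origin on the bench near its middle.
Mind the look-alikes: they are no part of the job. What is shaped like the pack but orange or red is not meant.

How it is judged (in metres and radians):
On the way:
1. the battery pack is fully home in the well and let go, the paddle not yet pressed (z of pack in the frame of well below -0.0285 m and horizontal distance between pack and well below 0.004 m and angle between pack's own z axis and vertical below 0.08 rad and contact force between the fingers and pack below 0.2 N and value of joint paddle below 0.06 rad), for 0.2 s.
At the end, for the whole second after the job is handed in: Pack fully home (underside 28.5 mm or more below the rim, within 4 mm of the well's centre, upright), not touched; fingers push the paddle with over 3 N and hold it still half way (0.17 to 0.33 of 0.5 rad); tin, bowl, chisel within 30 mm of their starts (z of pack in the frame of well below -0.0285 m and horizontal distance between pack and well below 0.004 m and angle between pack's own z axis and vertical below 0.08 rad and contact force between the fingers and pack below 0.2 N and value of joint paddle between 0.17 and 0.33 rad and velocity of joint paddle between -0.05 and 0.05 rad/s and contact force between the fingers and polisher above 3 N and distance of each of tin, bowl, chisel from where it was at the start of the episode below 0.03 m); the arm keeps its last pose, push and grip.
It fails at once if the paddle is pressed right down to its stop (beyond 0.46 rad) (value of joint paddle above 0.46 rad).
It fails at once if the tin, bowl or chisel is moved by more than 30 mm (distance of any of tin, bowl, chisel from where it was at the start of the episode above 0.03 m).
It also fails if it takes over 54 s, if anything falls off the work surface, if the arm or the gripper's body presses on something with over 40 N, if the wrist force passes 120 N, or if a joint passes its speed limit or range.

## Working session

There is one attempt and no reset: what is moved stays moved. The work goes in short steps, Python scripts to look and compute and a shell command to move; the robot and the scene stay as the last step left them, time stands still between calls to the robot, and variables do not carry over. Pictures are saved under pics/ and viewed, at most 10 in all, crops included, and the job is handed in when it is done.

```bash
mkdir -p pics; python3 - <<'E'
from bench import *
import cv2,numpy as np,pickle
s=sense();print(s)
d={n:grab_frame(n) for n in("scene","top")}
pickle.dump(d,open('f0.pkl','wb'))
for n in d:
  f=d[n];print(n,f['vfov'],f['cx'],f['cy'],np.round(f['view'],3).tolist())
a=np.vstack([d['scene']['frame'],d['top']['frame']])[:,:,::-1]
cv2.imwrite('pics/scene.png',cv2.resize(d['scene']['frame'][:,:,::-1],(800,600)));cv2.imwrite('pics/top.png',cv2.resize(d['top']['frame'][:,:,::-1],(800,600)))
E
ls
```

```text
{'t': 0.0, 'q': array([ 5.74671216e+01,  1.64542862e+01,  9.04230660e+01,  4.13974130e-04,
        7.32578220e+01, -8.59426547e+00]), 'dq': array([ 0.03770116, -0.04090918,  0.00756725,  0.03890054,  0.12595898,
        0.00042824]), 'joint_efforts': array([-4.86613080e-04, -4.05989707e+01, -2.92619258e+01, -2.58078717e-04,
        5.74844235e-03, -2.04865501e-06]), 'position': array([0.27349999, 0.61639101, 0.22993489]), 'tool_rot': array([-1.79866403e+02, -2.05916155e-02,  1.56061243e+02]), 'contact_force': array([-0.08690153,  0.3447477 , -0.27116579]), 'torque': array([ 0.0245811 , -0.01285068,  0.04745888]), 'grasp_force': 0.0, 'opening': 0.0854024463211172}
scene 52.229705440509036 253.96089268584956 192.24569901714105 [[0.797, 0.603, -0.017, -0.424], [0.46, -0.626, -0.63, -0.142], [-0.391, 0.494, -0.776, 1.322], [0.0, 0.0, 0.0, 1.0]]
top 55.804471377064814 258.3227246260586 192.69293464234815 [[0.021, -1.0, -0.015, 0.029], [-0.995, -0.02, -0.097, 0.511], [0.096, 0.017, -0.995, 1.092], [0.0, 0.0, 0.0, 1.0]]
f0.pkl
pics
```

View pics/scene.png

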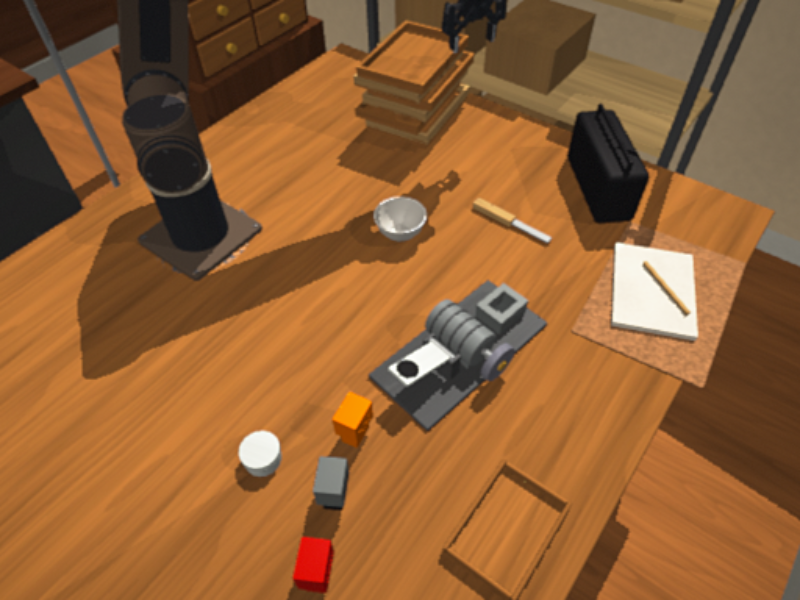

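View pics/top.png

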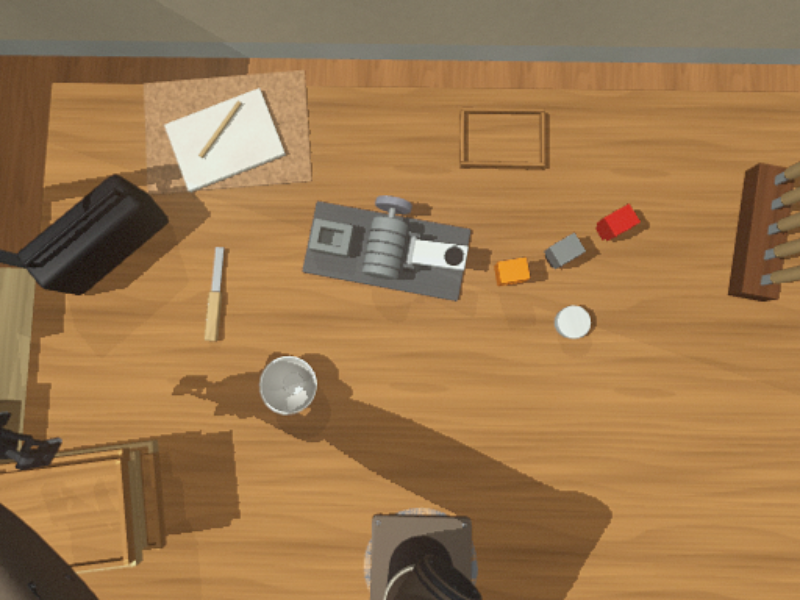

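The scene shows the polisher in the middle: well at top view (330,237), paddle pad at (454,256), 800-px scale. Three things are pack-shaped: orange (513,271), grey (565,251) and red (620,221). The grey one matches the grey head, so it is the pack. I'll confirm that in an enlarged crop. The tin is at (573,322), the bowl at (288,385) and the chisel at (215,295).

```bash
cat > h.py <<'E'
import cv2,numpy as np,pickle
from scipy.spatial.transform import Rotation as R
def ray(f,uv,z,Twc=None):
    F=f['frame'].shape[0]/2/np.tan(np.radians(f['vfov'])/2)
    if Twc is None: Twc=np.linalg.inv(f['view'])
    uv=np.atleast_2d(np.float64(uv))
    d=np.c_[(uv[:,0]-f['cx'])/F,(uv[:,1]-f['cy'])/F,np.ones(len(uv))]@Twc[:3,:3].T
    o=Twc[:3,3]; return o+d*((z-o[2])/d[:,2])[:,None]
def twc(f,s):
    T=np.eye(4);T[:3,:3]=R.from_euler('xyz',s['tool_rot'],degrees=True).as_matrix();T[:3,3]=s['position']
    return T@f['T_tool_cam']
E
python3 - <<'E'
from h import *
d=pickle.load(open('f0.pkl','rb'));t=d['top']
k=512/800
for n,p,z in[('pack',(565,249),.082),('well',(331,237),.045),('pad',(454,256),.084),('tin',(573,322),.038),('red',(620,221),.082),('orange',(513,271),.082),('plate',(387,252),.01),
 ('c1',(317,202),.01),('c2',(471,229),.01),('c3',(459,300),.01),('c4',(303,272),.01)]:
  print(n,ray(t,np.array(p)*k,z).round(3))
s=d['scene'];c=s['frame'][235:384,130:270,::-1];c2=t['frame'][120:220,300:420,::-1]
cv2.imwrite('pics/crop.png',np.hstack([cv2.resize(c,(376,400)),cv2.resize(c2,(400,400))]))
E
```

```text
pack [[ 0.609 -0.263  0.082]]
well [[0.632 0.184 0.045]]
pad [[ 0.592 -0.055  0.084]]
tin [[ 0.475 -0.289  0.038]]
red [[ 0.665 -0.367  0.082]]
orange [[ 0.566 -0.166  0.082]]
plate [[0.611 0.075 0.01 ]]
c1 [[0.711 0.22  0.01 ]]
c2 [[ 0.661 -0.094  0.01 ]]
c3 [[ 0.516 -0.071  0.01 ]]
c4 [[0.567 0.243 0.01 ]]
```

View pics/crop.png

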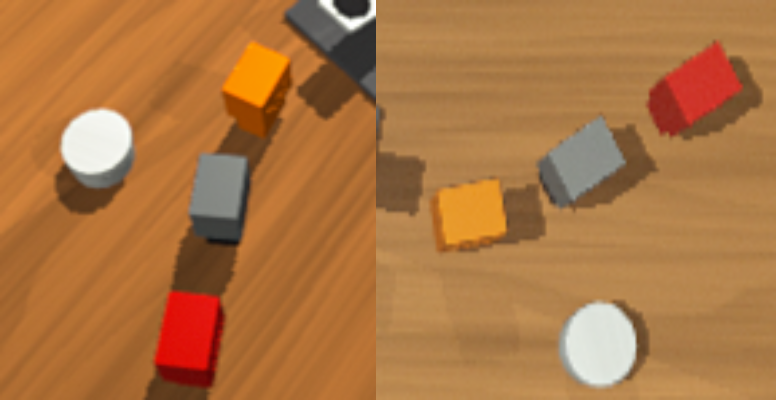

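The crop shows the grey block, black foot showing beneath the grey head, between the orange and red decoys, so it is the pack. Next I'll look at the well with the wrist camera.

```bash
cat >> h.py <<'E'
def go(s,p,yaw):
    Rm=R.from_euler('xyz',s['tool_rot'],degrees=True); T=R.from_euler('xyz',[180,0,yaw],degrees=True)
    print('shift',(Rm.inv().apply(np.array(p)-s['position'])).round(4),'turn',(Rm.inv()*T).as_rotvec(degrees=True).round(2))
E
python3 - <<'E'
from h import *
from bench import *
w=grab_frame('wrist');print(np.round(w['T_tool_cam'],3).tolist(),w['vfov'],w['cx'],w['cy'])
go(sense(),[.632,.184,.25],81)
E
```

```text
[[0.001, -0.951, -0.31, 0.08], [1.0, 0.001, -0.0, -0.0], [0.0, -0.31, 0.951, -0.143], [0.0, 0.0, 0.0, 1.0]] 58.81138207751686 257.2277451005948 189.05671962509265
shift [-0.5031 -0.2499 -0.0194] turn [-1.000e-01  6.000e-02  7.506e+01]
```

```bash
python3 -m jog '{"steps":[[1,[-0.503,-0.25,-0.019],[0,0,75]],[1,[-0.503,-0.25,-0.019],[0,0,75]],[1,[-0.503,-0.25,-0.019],[0,0,75]],[1,[-0.503,-0.25,-0.019],[0,0,75]],[1,[-0.503,-0.25,-0.019],[0,0,75]],[1,[-0.503,-0.25,-0.019],[0,0,75]],[1,[-0.503,-0.25,-0.019],[0,0,75]],[1,[-0.503,-0.25,-0.019],[0,0,75]],[1,[-0.503,-0.25,-0.019],[0,0,75]],[1,[-0.503,-0.25,-0.019],[0,0,75]],[1,[-0.503,-0.25,-0.019],[0,0,75]],[1,[-0.503,-0.25,-0.019],[0,0,75]],[1,[-0.503,-0.25,-0.019],[0,0,75]],[1,[-0.503,-0.25,-0.019],[0,0,75]],[1,[-0.503,-0.25,-0.019],[0,0,75]],[1,[-0.503,-0.25,-0.019],[0,0,75]]]}'
python3 - <<'E'
from h import *
from bench import *
s=sense();w=grab_frame('wrist');pickle.dump((s,w),open('well.pkl','wb'))
print(s['position'],s['tool_rot'],s['contact_force'])
cv2.imwrite('pics/w1.png',cv2.resize(w['frame'][:,:,::-1],(800,600)))
E
```

```text
t: 1.75
position: [0.6312, 0.186, 0.2504]
tool_rot: [-180.0, -0.0, 81.2]
contact_force: [0.0, -0.4, -0.4]
opening: 0.0857
grasp_force: 0.0
[0.63115466 0.18599936 0.25037424] [-1.79984855e+02 -7.64016957e-03  8.11957432e+01] [ 0.00511317 -0.3515458  -0.38131223]
```

View pics/w1.png

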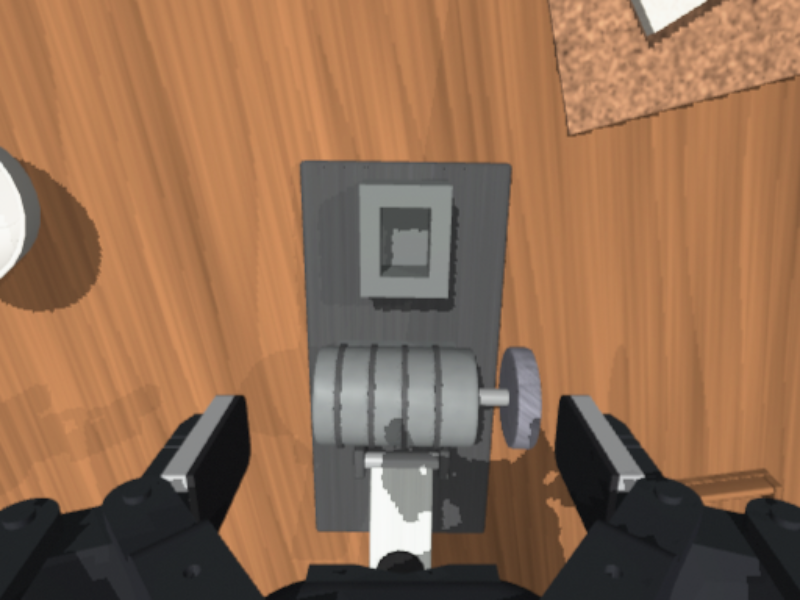

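The well's rim is at (360..452, 184..297) and its hole at (380..430, 207..277). The motor is below it and the paddle is partly hidden behind the gripper.

```bash
python3 - <<'E'
from h import *
s,w=pickle.load(open('well.pkl','rb'));f=w['frame'];T=twc(w,s)
g=cv2.cvtColor(f,cv2.COLOR_RGB2GRAY);print(g[154,226:296].tolist());print(g[112:196,240].tolist())
def quad(c,z,T=T):
    P=ray(w,c.reshape(-1,2).astype(float),z,T)[:,:2]; r=cv2.minAreaRect(P.astype(np.float32)*1000)
    return r
k=.64
hole=np.array([(380,207),(430,207),(430,277),(380,277)])*k; rim=np.array([(360,184),(452,184),(449,297),(361,297)])*k
for q in(hole,rim):
  P=ray(w,q-.0,.045,T);print(P[:,:2].round(4).tolist(),P.mean(0),np.linalg.norm(np.diff(P,axis=0),axis=1), quad(q,.045))
base=np.array([(301,162),(511,165),(485,531),(317,531)])*k
P=ray(w,base,.01,T);print(P.round(4).tolist(),P.mean(0))
E
```

```text
[87, 89, 88, 93, 117, 146, 146, 146, 146, 146, 146, 146, 146, 146, 146, 145, 135, 93, 75, 86, 83, 75, 75, 75, 88, 119, 135, 135, 135, 135, 134, 134, 135, 134, 135, 135, 135, 134, 134, 134, 134, 134, 134, 134, 135, 134, 135, 120, 69, 105, 146, 146, 145, 146, 146, 145, 146, 145, 146, 146, 146, 134, 88, 49, 51, 63, 89, 90, 88, 89]
[96, 95, 94, 91, 91, 97, 125, 145, 146, 145, 146, 146, 146, 146, 146, 146, 146, 146, 146, 146, 146, 145, 146, 145, 145, 145, 145, 146, 146, 145, 146, 146, 146, 146, 146, 146, 146, 146, 145, 146, 146, 146, 146, 146, 146, 146, 146, 146, 146, 146, 146, 146, 145, 145, 146, 145, 145, 146, 145, 145, 145, 145, 145, 144, 145, 145, 145, 145, 145, 144, 144, 144, 144, 144, 144, 145, 144, 126, 80, 50, 50, 50, 51, 51]
[[0.6208, 0.2145], [0.6531, 0.2095], [0.6466, 0.1624], [0.613, 0.1676]] [0.63336287 0.188511   0.045     ] [0.03265151 0.04754771 0.03403439] ((633.4091796875, 188.50453186035156), (47.54121398925781, 34.034358978271484), 81.2168960571289)
[[0.6105, 0.2311], [0.6691, 0.222], [0.6576, 0.1462], [0.5977, 0.1555]] [0.63371677 0.18868737 0.045     ] [0.05928739 0.07666375 0.06063426] ((633.473876953125, 188.72683715820312), (76.66353607177734, 60.63422775268555), 81.21549987792969)
[[0.5691, 0.2489, 0.01], [0.7143, 0.2245, 0.01], [0.6632, -0.0869, 0.01], [0.5163, -0.0642, 0.01]] [0.61572036 0.08056125 0.01      ]
```

```bash
python3 - <<'E'
from h import *
s,w=pickle.load(open('well.pkl','rb'));f=w['frame'];T=twc(w,s)
g=cv2.cvtColor(f,cv2.COLOR_RGB2GRAY)[100:205,215:305]
G=cv2.resize(g,None,fx=8,fy=8,interpolation=cv2.INTER_LINEAR)
m=((G>120)).astype(np.uint8)
cs,h=cv2.findContours(m,cv2.RETR_CCOMP,cv2.CHAIN_APPROX_NONE)
for c,hh in zip(cs,h[0]):
  if cv2.contourArea(c)<5e4: continue
  q=cv2.approxPolyDP(c,20,True).reshape(-1,2); uv=(q+.5)/8-.5+[215,100]
  P=ray(w,uv,.045,T)[:,:2]; 
  Pc=ray(w,(c.reshape(-1,2)+.5)/8-.5+[215,100],.045,T)[:,:2]
  print(hh[3],len(q),P.round(4).tolist(),P.mean(0).round(4),cv2.minAreaRect((Pc*1000).astype(np.float32)))
E
```

```text
-1 4 [[0.6102, 0.2311], [0.5975, 0.1567], [0.656, 0.1472], [0.6686, 0.2209]] [0.6331 0.189 ] ((633.0008544921875, 188.8804931640625), (76.12619018554688, 60.202938079833984), 80.42505645751953)
1 4 [[0.6206, 0.215], [0.6534, 0.2091], [0.6451, 0.1626], [0.6124, 0.1689]] [0.6329 0.1889] ((633.0823364257812, 188.8024444580078), (48.2032585144043, 34.799625396728516), 80.44339752197266)
```

```bash
python3 - <<'E'
from h import *
from bench import *
go(sense(),[.609,-.263,.25],123)
E
```

```text
shift [-4.469e-01  4.670e-02  4.000e-04] turn [-0.000e+00 -1.000e-02 -4.182e+01]
```

```bash
python3 -m jog '{"steps":[[1,[-0.447,0.047,0],[0,0,-41.8]],[1,[-0.447,0.047,0],[0,0,-41.8]],[1,[-0.447,0.047,0],[0,0,-41.8]],[1,[-0.447,0.047,0],[0,0,-41.8]],[1,[-0.447,0.047,0],[0,0,-41.8]],[1,[-0.447,0.047,0],[0,0,-41.8]],[1,[-0.447,0.047,0],[0,0,-41.8]],[1,[-0.447,0.047,0],[0,0,-41.8]],[1,[-0.447,0.047,0],[0,0,-41.8]],[1,[-0.447,0.047,0],[0,0,-41.8]],[1,[-0.447,0.047,0],[0,0,-41.8]],[1,[-0.447,0.047,0],[0,0,-41.8]],[1,[-0.447,0.047,0],[0,0,-41.8]]]}'
python3 - <<'E'
from h import *
from bench import *
s=sense();w=grab_frame('wrist');pickle.dump((s,w),open('pack.pkl','wb'))
cv2.imwrite('pics/w2.png',cv2.resize(w['frame'][:,:,::-1],(800,600)))
E
```

```text
t: 3.1
position: [0.6095, -0.2623, 0.2504]
tool_rot: [180.0, -0.0, 123.0]
contact_force: [0.0, -0.0, -0.0]
opening: 0.0856
grasp_force: 0.0
```

View pics/w2.png

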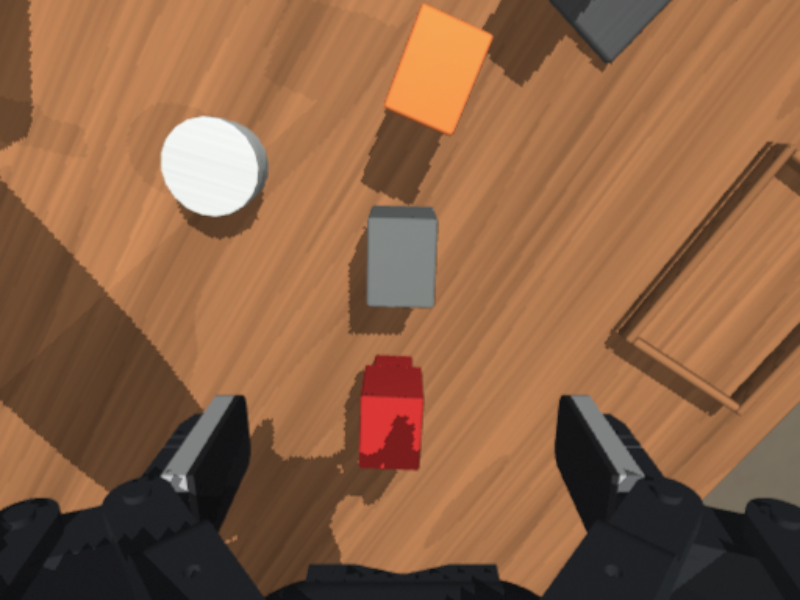

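The pack's top face is at (368..438, 218..307), well aligned, with red below it and orange above.

```bash
python3 - <<'E'
from h import *
from bench import sense
s,w=pickle.load(open('pack.pkl','rb'));f=w['frame'];T=twc(w,s)
x0,y0=225,125
c=cv2.resize(f[y0:205,x0:290],None,fx=8,fy=8,interpolation=cv2.INTER_LINEAR).astype(int)
m=((c.max(2)-c.min(2)<30)&(c.sum(2)/3>105)).astype(np.uint8)
print(f[165,230:285].sum(1)//3)
cs,_=cv2.findContours(m,cv2.RETR_EXTERNAL,cv2.CHAIN_APPROX_NONE);k=max(cs,key=cv2.contourArea)
q=cv2.approxPolyDP(k,25,True).reshape(-1,2);uv=(q+.5)/8-.5+[x0,y0]
P=ray(w,uv,.082,T);print((uv/.64).round(1).tolist(),P[:,:2].round(4).tolist(),P.mean(0))
Pc=ray(w,(k.reshape(-1,2)+.5)/8-.5+[x0,y0],.082,T)[:,:2]
r=cv2.minAreaRect((Pc*1000).astype(np.float32));print(r)
E
```

```text
[ 72  72  72  72  78  98 124 134 132 132 132 133 133 132 133 132 133 132
 132 132 132 132 132 132 132 133 132 132 133 132 132 132 132 131 131 131
 131 132 132 132 132 132 132 132 132 132 132 128 111 104 131 127 125 124
 122]
[[368.1, 217.1], [367.3, 303.0], [431.2, 306.3], [435.8, 218.3]] [[0.5782, -0.251], [0.606, -0.2966], [0.6404, -0.2768], [0.612, -0.2299]] [ 0.60915673 -0.26357036  0.082     ]
((609.547607421875, -263.74822998046875), (41.17402267456055, 55.29245376586914), 31.77321434020996)
```

```bash
python3 - <<'E'
from h import *
from bench import sense
go(sense(),[.6094,-.2637,.042],121.7)
E
```

```text
shift [-0.0011 -0.0009  0.2085] turn [ 0.01 -0.01  1.32]
```

```bash
python3 -m jog '{"steps":[[1,[-0.001,-0.001,0.05],[0,0,1.3]],[1,[-0.001,-0.001,0.09],[0,0,1.3]],[1,[-0.001,-0.001,0.13],[0,0,1.3]],[1,[-0.001,-0.001,0.16],[0,0,1.3]],[1,[-0.001,-0.001,0.19],[0,0,1.3]],[1,[-0.001,-0.001,0.208],[0,0,1.3]],[1,[-0.001,-0.001,0.208],[0,0,1.3]],[1,[-0.001,-0.001,0.208],[0,0,1.3]],[0.4,[-0.001,-0.001,0.208],[0,0,1.3]],[0.3,[-0.001,-0.001,0.208],[0,0,1.3]],[0.3,[-0.001,-0.001,0.208],[0,0,1.3]],[0.3,[-0.001,-0.001,0.208],[0,0,1.3]],[0.3,[-0.001,-0.001,0.208],[0,0,1.3]],[0.3,[-0.001,-0.001,0.208],[0,0,1.3]],[0.3,[-0.001,-0.001,0.208],[0,0,1.3]]]}' 60
```

```text
t: 4.65
position: [0.6098, -0.2664, 0.0441]
tool_rot: [179.9, 0.1, 121.6]
contact_force: [0.8, 0.2, 6.0]
opening: 0.0412
grasp_force: 61.0
```

```bash
python3 -m jog '{"steps":[[0.3,[0,0,-0.02],[0,0,0]],[0.3,[0,0,-0.06],[0,0,0]],[0.3,[0,0,-0.1],[0,0,0]],[0.3,[0,0,-0.14],[0,0,0]],[0.3,[0,0,-0.16],[0,0,0]],[0.3,[0,0,-0.16],[0,0,0]],[0.3,[0,0,-0.16],[0,0,0]]]}'
python3 - <<'E'
from h import *
from bench import *
s=sense();w=grab_frame('wrist');pickle.dump((s,w),open('held.pkl','wb'))
cv2.imwrite('pics/w3.png',cv2.resize(w['frame'][:,:,::-1],(800,600)))
E
```

```text
t: 5.35
position: [0.608, -0.2655, 0.2006]
tool_rot: [-179.9, -0.1, 121.6]
contact_force: [-0.8, -0.1, -3.1]
opening: 0.0412
grasp_force: 61.1
```

View pics/w3.png

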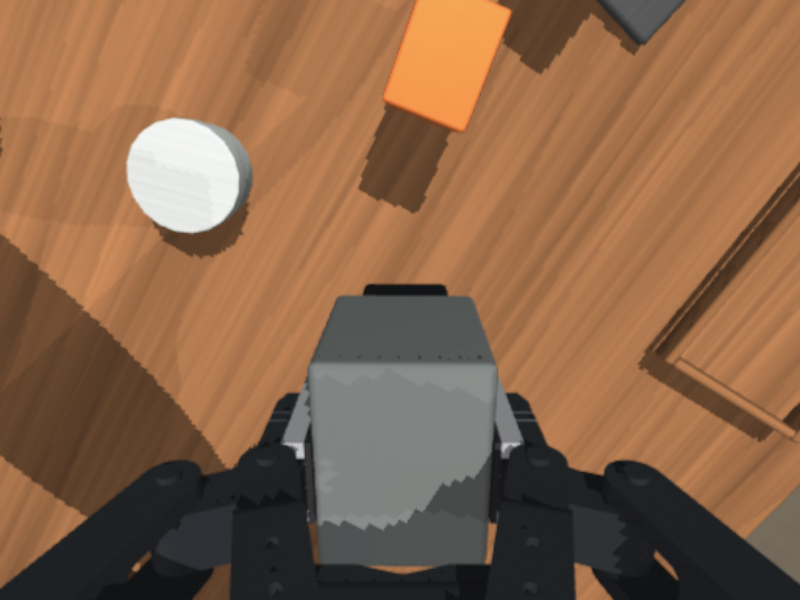

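The pack is held centrally: top front edge at row 361 (cols 309..497), lower head edge at row 296 (337..473), foot edge at row 285 (363..447). Next I'll find its pose in the hand.

```bash
python3 - <<'E'
from h import *
s,w=pickle.load(open('held.pkl','rb'))
F=192/np.tan(np.radians(w['vfov'])/2);K=np.array([[F,0,w['cx']],[0,F,w['cy']],[0,0,1]])
# object frame: u along tool x, v along tool y, z up from pack origin -> use tool-like axes (x,y,-z)
O=np.array([(28,-21,82),(28,21,82),(28,-21,32),(28,21,32),(22,-15,0),(22,15,0),(-28,-21,82),(-28,21,82)],float)*[1,1,-1]/1000
I=np.array([(309,362),(497,362),(337,296.5),(473,296.5),(363,285),(447,285),(317,565),(488,565)])*.64-.18
for n in(4,6,8):
  ok,rv,tv=cv2.solvePnP(O[:n],I[:n],K,None)
  pr=cv2.projectPoints(O,rv,tv,K,None)[0][:,0];C=np.eye(4);C[:3,:3]=cv2.Rodrigues(rv)[0];C[:3,3]=tv[:,0]
  X=w['T_tool_cam']@C
  print(n,(X[:3,3]*1000).round(1),R.from_matrix(X[:3,:3]).as_rotvec(degrees=True).round(1),(pr-I).round(1).tolist())
# upright, least squares fit of (x,y,z)
from scipy.optimize import least_squares
Tct=np.linalg.inv(w['T_tool_cam'])
def res(p,n=6):
  c=(O[:n]+p)@Tct[:3,:3].T+Tct[:3,3];return (c[:,:2]/c[:,2:]*F+[w['cx'],w['cy']]-I[:n]).ravel()
for n in(6,8):
  r=least_squares(res,[0,0,.04],args=(n,));print(n,(r.x*1000).round(2),r.fun.round(1))
E
```

```text
4 [-0.8  1.2 46.4] [-0.8 -1.2 -0.4] [[-0.2, -0.0], [0.2, 0.1], [0.5, 0.0], [-0.5, -0.1], [1.7, 1.2], [-0.6, 1.1], [2.6, 0.2], [-0.6, 0.9]]
6 [-0.2  0.9 46.3] [-0.7 -0.8 -0.3] [[-0.3, 0.1], [0.4, 0.2], [0.2, -0.5], [-0.6, -0.6], [1.3, 0.4], [-0.9, 0.3], [2.5, -0.0], [-0.7, 0.6]]
8 [-0.1  0.8 46. ] [-0.7 -0.9 -0.1] [[-0.6, -0.4], [0.5, 0.2], [0.0, -0.8], [-0.7, -0.6], [1.1, 0.3], [-1.0, 0.4], [1.8, 0.0], [-1.2, 0.9]]
6 [ 0.13  0.21 47.79] [ 1.3  1.1  0.8  1.2 -0.  -1.  -1.4 -1.   0.3 -0.8 -2.1 -0.8]
8 [ 0.73  0.08 46.3 ] [ 0.1  1.4  1.2  1.5 -0.7 -1.2 -1.2 -1.2 -0.1 -1.  -2.2 -1.   2.6  0.
 -1.   0. ]
```

```bash
python3 - <<'E'
from h import *
from bench import sense
s=sense();print(s['position'],s['tool_rot'],s['dq'].round(2));go(s,[.6330,.1889,.2006],80.43)
E
```

```text
[ 0.60746115 -0.26518432  0.1992101 ] [-179.86933751   -0.24802083  121.55626358] [ 0.02  0.94  0.9  -0.01  0.12  0.06]
shift [ 0.3736  0.2594 -0.0004] turn [-0.21 -0.19 41.13]
```

```bash
python3 -m jog '{"steps":[[0.3,[0.374,0.259,0],[0,0,41.1]],[0.3,[0.374,0.259,0],[0,0,41.1]],[0.3,[0.374,0.259,0],[0,0,41.1]],[0.3,[0.374,0.259,0],[0,0,41.1]],[0.3,[0.374,0.259,0],[0,0,41.1]],[0.3,[0.374,0.259,0],[0,0,41.1]],[0.3,[0.374,0.259,0],[0,0,41.1]],[0.3,[0.374,0.259,0],[0,0,41.1]],[0.3,[0.374,0.259,0],[0,0,41.1]],[0.3,[0.374,0.259,0],[0,0,41.1]],[0.3,[0.374,0.259,0],[0,0,41.1]],[0.3,[0.374,0.259,0],[0,0,41.1]],[0.3,[0.374,0.259,0],[0,0,41.1]],[0.3,[0.374,0.259,0],[0,0,41.1]]]}'
python3 -m jog '{"steps":[[0.3,[0,0,0.03],[0,0,0]],[0.3,[0,0,0.06],[0,0,0]],[0.3,[0,0,0.08],[0,0,0]],[0.3,[0,0,0.09],[0,0,0]],[0.3,[0,0,0.09],[0,0,0]],[0.3,[0,0,0.09],[0,0,0]],[0.3,[0,0,0.09],[0,0,0]],[0.3,[0,0,0.09],[0,0,0]],[0.3,[0,0,0.09],[0,0,0]],[0.3,[0,0,0.09],[0,0,0]],[0.3,[0,0,0.09],[0,0,0]],[0.3,[0,0,0.09],[0,0,0]]]}'
python3 - <<'E'
from h import *
from bench import *
s=sense();print(s['position'],s['tool_rot'],s['dq'].round(2),s['contact_force']);go(s,[.6330,.1889,.1006],80.43)
w=grab_frame('wrist');pickle.dump((s,w),open('hover.pkl','wb'))
s2=grab_frame('scene');
cv2.imwrite('pics/w4.png',np.hstack([cv2.resize(w['frame'][150:380,130:380,::-1],(500,460)),cv2.resize(s2['frame'][140:270,240:360,::-1],(300,325)).copy() if 0 else cv2.copyMakeBorder(cv2.resize(s2['frame'][140:270,240:360,::-1],(300,325)),0,135,0,0,cv2.BORDER_CONSTANT)]))
E
```

```text
t: 6.8
position: [0.6339, 0.1866, 0.202]
tool_rot: [-180.0, 0.0, 80.3]
contact_force: [0.7, 0.3, -2.5]
opening: 0.0413
grasp_force: 61.2
t: 8.0
position: [0.6337, 0.1884, 0.1123]
tool_rot: [-180.0, 0.0, 80.5]
contact_force: [-0.8, -0.1, -1.0]
opening: 0.0415
grasp_force: 61.2
[0.63371885 0.18839227 0.1123117 ] [-1.79998069e+02  1.59008120e-03  8.04670727e+01] [-0.06  0.05  0.07 -0.02 -0.13 -0.  ] [-0.8156903  -0.06078508 -1.02316768]
shift [ 0.0004 -0.0008  0.0117] turn [-0.    0.    0.04]
```

View pics/w4.png

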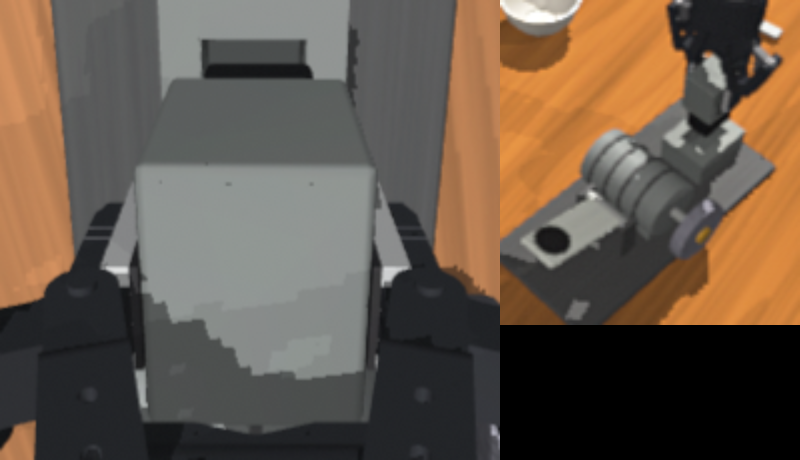

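Held over the well: hole's far edge at crop row 40 (cols 202..305), foot's front edge at row 65 (cols 203..312). I'll compare both by ray casting.

```bash
python3 - <<'E'
from h import *
s,w=pickle.load(open('hover.pkl','rb'));T=twc(w,s);g=cv2.cvtColor(w['frame'],cv2.COLOR_RGB2GRAY)
o=np.array([130,150])
Rt=R.from_euler('xyz',s['tool_rot'],degrees=True)
t=lambda P:(Rt.inv().apply(P-s['position'])*1000).round(1).tolist()
f=lambda *q:(np.array(q)+.5)/2-.5+o
print('rim outer / hole edge',t(ray(w,f((202,40),(305,40),(159,40),(349,40)),.045,T)))
print('foot',t(ray(w,f((203,65),(312,65)),s['position'][2]-.045,T)))
print('head front top',t(ray(w,f((137,163),(374,163)),s['position'][2]+.037,T)))
print('head front bottom',t(ray(w,f((170,80),(347,80)),s['position'][2]-.013,T)))
print(g[171,200:315].tolist())
print(g[185,200:315].tolist())
E
```

```text
rim outer / hole edge [[23.8, -17.2, 67.3], [23.8, 15.6, 67.3], [23.8, -30.9, 67.3], [23.8, 29.7, 67.3]]
foot [[22.2, -15.3, 45.0], [22.2, 16.1, 45.0]]
head front top [[29.7, -20.5, -37.0], [29.7, 19.9, -37.0]]
head front bottom [[28.2, -20.9, 13.0], [28.2, 21.8, 13.0]]
[90, 91, 90, 90, 90, 89, 89, 91, 93, 111, 148, 148, 149, 148, 149, 149, 149, 149, 148, 149, 150, 149, 149, 150, 149, 149, 149, 149, 149, 143, 111, 51, 44, 49, 66, 77, 76, 77, 77, 77, 77, 77, 77, 77, 77, 77, 77, 77, 77, 77, 76, 76, 77, 77, 77, 77, 77, 77, 77, 77, 77, 77, 77, 77, 77, 76, 76, 77, 76, 77, 77, 77, 77, 77, 77, 77, 77, 77, 77, 70, 49, 50, 71, 119, 148, 147, 148, 148, 148, 148, 148, 148, 148, 148, 148, 148, 148, 148, 148, 148, 148, 148, 148, 132, 63, 52, 51, 51, 52, 66, 92, 92, 91, 93, 94]
[91, 91, 91, 90, 89, 90, 90, 89, 91, 101, 129, 148, 148, 149, 148, 149, 149, 149, 148, 149, 148, 149, 148, 149, 148, 148, 149, 148, 149, 145, 125, 72, 48, 24, 21, 21, 23, 23, 22, 22, 22, 23, 22, 22, 22, 22, 22, 23, 24, 23, 23, 22, 23, 21, 22, 22, 22, 22, 22, 23, 22, 22, 22, 22, 22, 22, 22, 23, 22, 22, 23, 23, 21, 22, 22, 23, 23, 23, 22, 21, 20, 22, 22, 20, 20, 69, 131, 148, 148, 147, 148, 148, 148, 148, 148, 148, 148, 147, 148, 148, 148, 148, 137, 89, 52, 51, 65, 91, 92, 90, 91, 91, 92, 93, 94]
```

```bash
python3 -m jog '{"steps":[[0.3,[0,-0.001,0.005],[0,0,0]],[0.3,[0,-0.001,0.01],[0,0,0]],[0.3,[0,-0.001,0.015],[0,0,0]],[0.3,[0,-0.001,0.018],[0,0,0]],[0.3,[0,-0.001,0.021],[0,0,0]],[0.3,[0,-0.001,0.024],[0,0,0]],[0.3,[0,-0.001,0.027],[0,0,0]],[0.3,[0,-0.001,0.03],[0,0,0]],[0.3,[0,-0.001,0.03],[0,0,0]],[0.3,[0,-0.001,0.03],[0,0,0]]]}'
```

```text
t: 9.1
position: [0.6328, 0.1885, 0.0823]
tool_rot: [-180.0, 0.0, 80.5]
contact_force: [1.0, 0.6, -1.5]
opening: 0.0414
grasp_force: 61.2
```

```bash
python3 -m jog '{"steps":[[0.3,[0,0,0.004],[0,0,0]],[0.3,[0,0,0.008],[0,0,0]],[0.3,[0,0,0.012],[0,0,0]],[0.3,[0,0,0.015],[0,0,0]],[0.3,[0,0,0.018],[0,0,0]],[0.3,[0,0,0.02],[0,0,0]],[0.3,[0,0,0.022],[0,0,0]],[0.3,[0,0,0.024],[0,0,0]],[0.3,[0,0,0.025],[0,0,0]],[0.3,[0,0,0.025],[0,0,0]]]}'
```

```text
t: 10.1
position: [0.6328, 0.1885, 0.0573]
tool_rot: [180.0, -0.0, 80.5]
contact_force: [-0.3, 0.2, -2.0]
opening: 0.0414
grasp_force: 61.2
```

```bash
python3 -m jog '{"steps":[[0.3,[0,0,0.001],[0,0,0]],[0.3,[0,0,0.002],[0,0,0]],[0.3,[0,0,0.003],[0,0,0]],[0.3,[0,0,0.004],[0,0,0]],[0.3,[0,0,0.004],[0,0,0]]]}'
```

```text
t: 10.6
position: [0.6331, 0.1886, 0.057]
tool_rot: [-179.9, 0.0, 80.5]
contact_force: [-6.7, -1.2, 13.5]
opening: 0.0418
grasp_force: 62.7
```

The pack is seated: contact at TCP z = 57 mm, as expected. Now I'll release and rise.

```bash
python3 -m jog '{"steps":[[0.3,[0,0,-0.003],[0,0,0]],[0.3,[0,0,-0.003],[0,0,0]],[0.5,[0,0,-0.003],[0,0,0]],[0.8,[0,0,-0.003],[0,0,0]],[1,[0,0,-0.003],[0,0,0]],[1,[0,0,-0.003],[0,0,0]],[1,[0,0,-0.003],[0,0,0]],[1,[0,0,-0.003],[0,0,0]],[1,[0,0,-0.01],[0,0,0]],[1,[0,0,-0.03],[0,0,0]],[1,[0,0,-0.07],[0,0,0]],[1,[0,0,-0.12],[0,0,0]],[1,[0,0,-0.17],[0,0,0]],[1,[0,0,-0.193],[0,0,0]],[1,[0,0,-0.193],[0,0,0]],[1,[0,0,-0.193],[0,0,0]],[1,[0,0,-0.193],[0,0,0]]]}'
python3 - <<'E'
from h import *
from bench import *
s=sense();w=grab_frame('wrist');pickle.dump((s,w),open('placed.pkl','wb'));T=twc(w,s)
go(s,[.5924,-.0521,.25],80.43)
cv2.imwrite('pics/w5.png',cv2.resize(w['frame'][:,:,::-1],(800,600)))
E
```

```text
t: 12.3
position: [0.6316, 0.1883, 0.2438]
tool_rot: [-179.8, 0.1, 80.5]
contact_force: [0.0, -0.3, 0.1]
opening: 0.0854
grasp_force: 0.0
shift [-0.2436  0.0012 -0.0059] turn [-0.23  0.07  0.03]
```

View pics/w5.png

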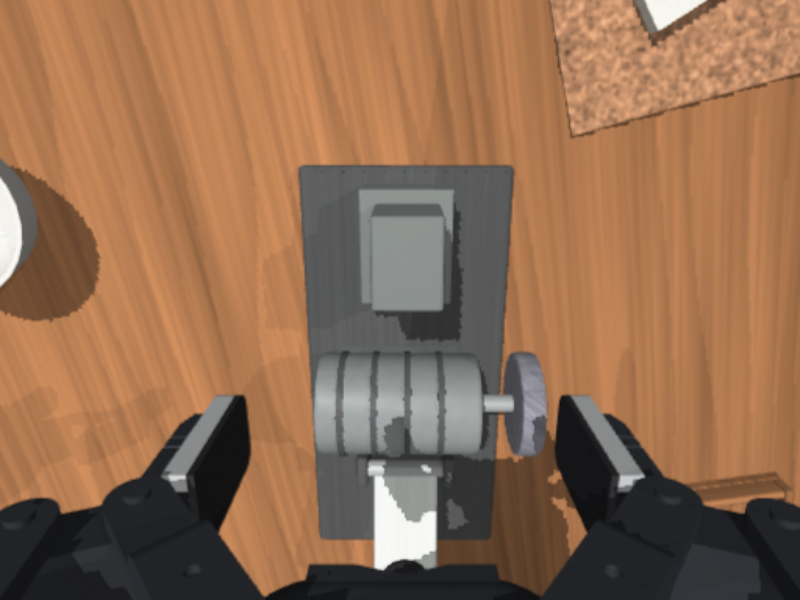

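The pack sits in the well with its head centred on the rim (top face 371..443 × 215..310). Next I'll check the seat height by size and go to the pad with the fingers shut.

```bash
python3 - <<'E'
from h import *
from bench import *
s,w=pickle.load(open('placed.pkl','rb'));T=twc(w,s)
P=ray(w,np.array([(371,215),(443,215),(443,310),(372,310)])*.64-.18,.095,T);print(P.mean(0),np.linalg.norm(np.diff(P,axis=0),axis=1))
go(sense(),[.5921,-.0537,.15],80.43)
E
```

```text
[0.63405077 0.19095653 0.095     ] [0.03954697 0.05539398 0.04129514]
shift [-0.2451  0.0017  0.0937] turn [-0.26  0.08  0.03]
```

```bash
python3 -m jog '{"steps":[[0,[-0.05,0.001,-0.006],[0,0,0]],[0,[-0.1,0.001,-0.006],[0,0,0]],[0,[-0.15,0.001,-0.006],[0,0,0]],[0,[-0.2,0.001,-0.006],[0,0,0]],[0,[-0.245,0.001,-0.006],[0,0,0]],[0,[-0.245,0.001,0.02],[0,0,0]],[0,[-0.245,0.001,0.06],[0,0,0]],[0,[-0.245,0.001,0.09],[0,0,0]],[0,[-0.245,0.001,0.11],[0,0,0]],[0,[-0.245,0.001,0.12],[0,0,0]],[0,[-0.245,0.001,0.12],[0,0,0]],[0,[-0.245,0.001,0.12],[0,0,0]],[0,[-0.245,0.001,0.12],[0,0,0]],[0,[-0.245,0.001,0.12],[0,0,0]],[0,[-0.245,0.001,0.12],[0,0,0]]]}' 40
python3 - <<'E'
from h import *
from bench import *
s=sense();print(s['position'],s['contact_force']);go(s,[.5921,-.0537,.1],80.43)
s2=grab_frame('scene')
cv2.imwrite('pics/s6.png',cv2.resize(s2['frame'][150:290,220:380,::-1],(640,560)))
E
```

```text
t: 13.85
position: [0.5938, -0.0534, 0.1275]
tool_rot: [179.9, 0.0, 80.5]
contact_force: [0.1, -0.4, -0.1]
opening: 0.0002
grasp_force: 0.0
[ 0.5937612  -0.05339882  0.12749889] [ 0.0945958  -0.42491073 -0.13066218]
shift [-0.0006 -0.0016  0.0275] turn [0.11 0.01 0.04]
```

View pics/s6.png

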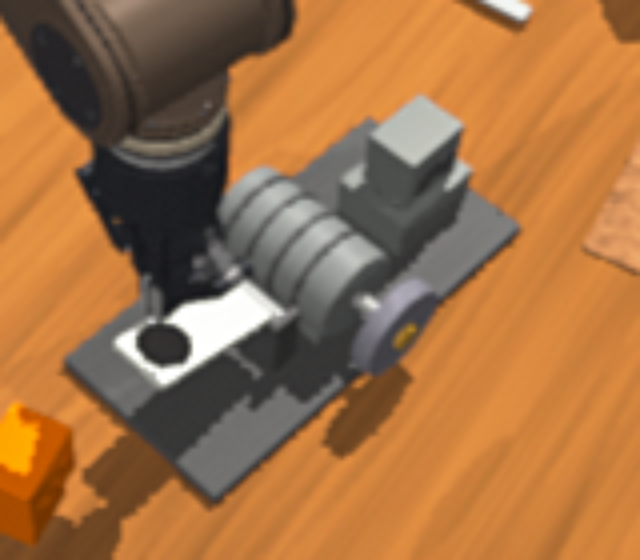

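The pack's head rests flush on the rim, and the shut fingers stand above the pad (162,345 in the crop). Now I'll press gently.

```bash
python3 -m jog '{"steps":[[0,[0,-0.001,0.01],[0,0,0]],[0,[0,-0.001,0.02],[0,0,0]],[0,[0,-0.001,0.03],[0,0,0]],[0,[0,-0.001,0.035],[0,0,0]],[0,[0,-0.001,0.04],[0,0,0]],[0,[0,-0.001,0.045],[0,0,0]],[0,[0,-0.001,0.05],[0,0,0]],[0,[0,-0.001,0.052],[0,0,0]],[0,[0,-0.001,0.054],[0,0,0]],[0,[0,-0.001,0.054],[0,0,0]],[0,[0,-0.001,0.054],[0,0,0]]]}'
```

```text
t: 15.0
position: [0.593, -0.0541, 0.0736]
tool_rot: [179.9, 0.1, 80.5]
contact_force: [-3.0, -2.9, 5.6]
opening: -0.0004
grasp_force: 2.8
```

```bash
python3 -m jog '{"steps":[[0,[0,0,0.002],[0,0,0]],[0,[0,0,0.004],[0,0,0]],[0,[0,0,0.006],[0,0,0]],[0,[0,0,0.008],[0,0,0]],[0,[0,0,0.01],[0,0,0]],[0,[0,0,0.011],[0,0,0]],[0,[0,0,0.011],[0,0,0]],[0,[0,0,0.011],[0,0,0]],[0,[0,0,0.011],[0,0,0]],[0,[0,0,0.011],[0,0,0]]]}'
python3 - <<'E'
from h import *
from bench import *
for i in range(3):
  s=sense();print(s['t'],s['position'],s['contact_force'],abs(s['dq']).max())
  a=grab_frame('scene')
b=grab_frame('top')
A=cv2.resize(a['frame'][150:290,220:380,::-1],(400,350));B=cv2.resize(b['frame'][100:240,170:330,::-1],(400,350))
cv2.imwrite('pics/s7.png',np.hstack([A,B]))
E
```

```text
t: 16.0
position: [0.5932, -0.055, 0.0634]
tool_rot: [179.9, 0.2, 80.5]
contact_force: [-3.7, -4.0, 8.4]
opening: -0.0002
grasp_force: 4.1
16.0 [ 0.59320705 -0.05495445  0.06338273] [-3.70917716 -4.01885203  8.37988276] 0.05878587017784763
16.05 [ 0.59319896 -0.05497675  0.06337291] [-3.96542929 -5.44600729  7.86520795] 0.0702364430099719
16.1 [ 0.59321244 -0.05493435  0.06338062] [-3.42622876 -4.34169326  8.70795088] 0.17079029025358328
```

View pics/s7.png

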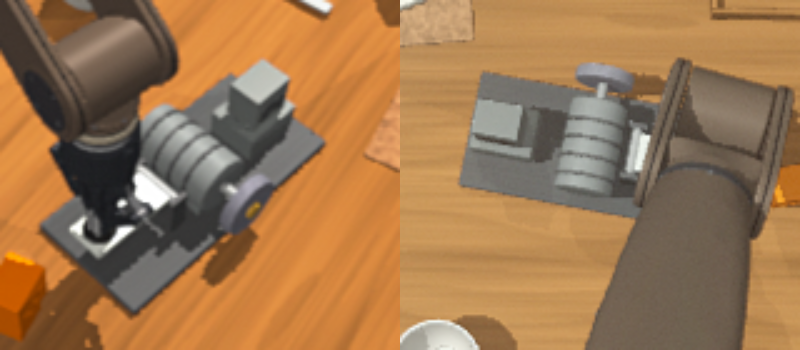

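The plate lies level with the fingers on the pad (98,232 in the left crop). The push is 8 N at 63 mm, which matches half way, and the pack is still home. Handing in.

```bash
python3 -c "
from bench import *
print(finish_job())"
```

```text
the job is handed in; nothing more can be done
None
```

I put the battery pack fully home in the well and let go of it, then handed the job in with the fingers holding the paddle half way (TCP at 63 mm, about 8 N); the arm never went near the tin, bowl or chisel, and the hand-in gave no verdict.

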